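# Change over the two shuttle trays of the bench test stations

## Task

Two alike test stations stand on the bench; the tray of one carries a nest plate and is in, under its hood, and the empty tray of the other was left part of the way out. First hook a fingertip behind the upright front lip of the tray with the nest plate and draw it out along its rails to its stop; then push the empty tray fully home with the fingers. Pinch and lift nothing, keep off the nest plate, which must ride along lying in its tray, and leave the other things on the bench where they are.

Things in the scene. Friction and masses are not known exactly. Their poses are not given: they have to be found in the camera images.
- station_a: The station (left or right) whose tray carries the nest plate. Fixed. 170 mm deep (x), 130 mm wide (y): base, two side rails 32 mm high, grey hood over the back half from x = -10 to +85 mm, top 68 mm above the bench. Origin: centre of its underside, on the bench. +x points away from the robot, to the hood's closed back; the tray comes out along -x. Yaw within 0.2 rad of the world's.
- tray_a (a joint): How far the tray of station_a is drawn out, in m: 0 = fully in, 0.090 = out at its hard stop; begins below 0.012. Slides straight along station_a's -x with about 2 N of friction plus 10 N per m/s of drag; no spring, stays where left. Grey tray 106 mm wide; its floor's upper face is 20 mm above the bench, side walls up to 29 mm.
- lip_a (a point): Point on the inner (back) face of tray_a's front lip, mid-width, 34 mm above the bench; moves with the tray. Axes as station_a's: from here the tray floor is bare for 65 mm towards +x, back to a low cross rib (top 28 mm above the bench); fingertips come down there and pull the lip towards -x. With the tray fully in it lies 87 mm in front (-x) of station_a's origin.
- face_a (a point): Point on the outer (front) face of tray_a's lip, a dark panel, mid-width, 34 mm above the bench, 9 mm in front (-x) of lip_a. The upright lip is 106 mm wide, 9 mm thick, its top 48 mm above the bench. Pressing its inner and outer faces at once is a pinch.
- station_b: The other station, alike in all sizes, with the empty tray. Origin and axes as for station_a. Fixed.
- tray_b (a joint): How far the empty tray of station_b stands out, in m: 0 = fully home at its inner hard stop, 0.090 = fully out. It begins between 0.040 and 0.065. Slides along station_b's -x as the other tray does; same friction, no spring.
- lip_b (a point): Point on the inner (back) face of the lip of tray_b, as lip_a; the outer face to push on lies 9 mm towards -x from it.
- face_b (a point): Point on the outer (front) face of tray_b's lip, a dark panel, as face_a: push it towards station_b's +x.
- nest_plate: Light aluminium nest plate, 60 mm (x) by 90 mm (y), 18 mm high, lying loose in the bed of tray_a, under the hood at the start. Origin: centre of its underside. It rides along by friction.
- loupe: Small stand loupe, black ring on a clear foot, 43 mm across and 40 mm high, standing between the two stations. Origin: centre of its underside. A loose bystander.
- heat_tape: Loose roll of tape lying flat, about 62x67 mm and 20 mm high, right of the right station. Origin: centre of its underside. Bystander.
- solder_spool: Loose spool of wire standing on end, 58 mm across, 36 mm high, right of the right station. Origin: centre of its underside. Bystander.
- side_cutters: Loose side cutters lying flat, 109 mm long, 52 mm wide, 13 mm high, left of the left station. Origin: centre of the underside. Bystander.
Not all that is in view belongs to the job. What is shaped like the nest_plate but black or red is not meant.

How it is judged:
By the outcome, as a careful person would: the job done as asked, in the order asked, and still so for the second after the job is handed in, with the robot touching nothing.
It also fails if it takes over 56 s, if anything falls off the work surface, if the arm or the gripper's body presses on something with over 40 N, if the wrist force passes 120 N, or if a joint passes its speed limit or range.

## Robot

A 6-joint arm with a two-finger parallel gripper is mounted at the origin on a cart in front of the work surface, level with it; the furniture and walls round the work are solid. World frame = base frame: x ahead of the robot, y to its left, z up, the work surface at z = 0. Lengths are in mm, angles in rad, forces in N, time in s.
With the tool pointing down it reaches from about 375 to 900 mm from the base axis. Payload 3.1 kg.
Tool frame: the origin (TCP) lies midway between the tips of the shut fingers; the grasp point (between the pads) lies 19 mm behind it (r.grip_point_offset is the distance from the TCP to the grasp point, in mm); z points along the fingers, y is the line along which they close (so a half turn about z gives the same grasp; the last joint's range is limited). The gripper opens to 87 mm and grips with 3 to 60 N. Pads are 19 mm wide; open, the fingers measure 117 mm over their backs; the gripper's body (75 mm by 190 mm) begins 51 mm behind the grasp point.
Start: joints at [-1.405, 0.527, 1.433, -0, 1.181, -0.178], TCP at [211.277, -588.182, 222.548] pointing down, gripper open.
Joint ranges: [-3.08, 3.08], [-0.75, 2.2], [0.22, 2.44], [-1.43, 4.57], [0, 2.65], [-2.85, 2.85]. Speed limits (rad/s): [2.79, 2.79, 3.14, 3.14, 3.14, 3.14].

## Interface

Orientations are given as a unit quaternion [w, x, y, z].
In Python, from workcell import monitor, camera, camera_model, r, outline_of gives the robot as it stands.
- The arm moves only by the shell command python3 -m creep 'ROWS'. ROWS is JSON, a list that holds one entry, the list of rows, each a list of 7 numbers: the shift along the world's x, y, z in mm, then the turn, a rotation vector about the world's x, y, z in rad, then the opening, from 0 (shut) to 1 (fully open). A call has 1 to 5 rows; each row is the pose to reach, as a shift and turn from the pose commanded when the call began; what a row does not reach only later rows make up. A row lasts 1/10 s, in which the tool goes at most 50 mm and 8.59 degrees, less where a joint would pass 70% of its speed; a pose out of reach is approached as far as the arm can. A call with a gripper value outside its range is refused whole. The fingers move at their own pace and stop on an object; the grip force is fixed at half the most. Time passes only in rows, so rows that repeat a pose let the fingers close. It gives the time, the measured TCP pose, the force, the opening and the grip force at its end, in the units of the state.
- monitor.observe(): the state, without advancing time (a new reading comes with each control period).
- camera(name): name is "side" or "top" or "wrist"; returns the picture (480x640x3 uint8, red, green, blue); there is no depth.
- camera_model(name): a dict with "fx", "fy", "cx", "cy" (pixels), "R" (3x3) and "t" (3): a world point X has camera coordinates R X + t. Camera axes: x right, y down, z forward; pixel columns grow to the right and rows downward; lengths in mm; the calibration is good to about 2 mm. A picture is of the moment at which its call begins: read the wrist's pose just before it. camera_model takes no time and is no camera call; for the wrist camera it gives the pose at the moment of the call.
- r.job_done(): hands the job in; it is judged then, once.
Trained networks look in the newest picture that a camera, given by its name, has taken for a name from the list of things; names that differ only in an ending like _2 or _b are one class to them, and where a whole thing is asked for, a point or a joint stands for the part that bears it (a point fixed in the world has none). Each returns a list of dicts, best first, with "conf" (0 to 1); they miss things now and then, are a little off and sometimes report something else, mostly with a low value. They report only what shows in the picture. A call takes as long as a camera call. They do not tell look-alikes from the thing itself.
- outline_of(query, camera): "pixels" (480x640 bool, what is visible of it) and "extent" ([left, top, right, bottom] in pixels, round what is visible of it).
The state is a dict: "time_s": time; "joints": joint angles; "dq": joint speeds; "joint_efforts": joint torques, N m; "ee_pos": TCP position; "tcp_rot": TCP orientation; "wrist_force": force on the tool from outside, world axes, zero at the start; "ft_torque": the same for the moment, N m; "opening": finger opening in mm; "grip_force": force on a finger pad.
Only numpy, scipy, OpenCV 4.12 (cv2) and the standard library are available. Lean on these libraries where they do the work, as an engineer would, in place of code of your own. Each camera call takes 0.05 s, during which the arm holds its last target. There are 200 camera calls.

## Working session

There is one attempt and no reset: what is moved stays moved. The work goes in short steps, Python scripts to look and compute and a shell command to move; the robot and the scene stay as the last step left them, time stands still between calls to the robot, and variables do not carry over. Pictures are saved under pics/ and viewed, at most 10 in all, crops included, and the job is handed in when it is done.

```bash
mkdir -p pics
python3 - <<'E'
from workcell import monitor,camera,camera_model,outline_of
import cv2,numpy as np
for n in("top","side"):
    im=camera(n); cv2.imwrite(f"pics/{n}0.png",im[:,:,::-1])
    m=camera_model(n); print(n,{k:np.round(v,3).tolist() for k,v in m.items()})
    for q in("station_a","tray_a","lip_a","face_a","nest_plate","loupe"):
        for d in outline_of(q,n)[:4]:
            ys,xs=np.nonzero(d["pixels"]); print(q,round(d["conf"],2),np.round(d["extent"]).tolist(),len(xs),round(xs.mean(),1),round(ys.mean(),1))
s=monitor.observe();print(s)
E
```

```text
top {'fx': 559.262, 'fy': 559.262, 'cx': 303.385, 'cy': 241.415, 'R': [[-0.026, -1.0, 0.009], [-0.991, 0.025, -0.132], [0.132, -0.013, -0.991]], 't': [-48.9, 585.951, 1810.068]}
station_a 0.94 [186.0, 188.0, 233.0, 260.0] 2808 209.8 221.2
station_a 0.61 [311.0, 185.0, 358.0, 241.0] 2063 336.2 214.4
tray_a 0.74 [193.0, 215.0, 226.0, 259.0] 1397 210.7 237.0
tray_a 0.7 [316.0, 213.0, 354.0, 245.0] 851 333.6 228.9
lip_a 0.73 [317.0, 216.0, 353.0, 244.0] 865 333.9 228.9
lip_a 0.57 [193.0, 218.0, 230.0, 261.0] 1425 210.6 237.2
face_a 0.89 [318.0, 211.0, 348.0, 243.0] 808 334.0 228.6
face_a 0.89 [193.0, 215.0, 228.0, 256.0] 1359 211.0 236.7
face_a 0.6 [262.0, 248.0, 278.0, 261.0] 151 270.0 254.7
nest_plate 0.79 [364.0, 279.0, 384.0, 311.0] 404 372.0 292.2
nest_plate 0.74 [429.0, 207.0, 460.0, 230.0] 491 445.2 218.2
nest_plate 0.59 [323.0, 214.0, 327.0, 215.0] 2 325.0 213.5
loupe 0.67 [262.0, 246.0, 277.0, 265.0] 138 270.1 254.7
side {'fx': 510.586, 'fy': 510.586, 'cx': 326.437, 'cy': 238.476, 'R': [[-0.883, -0.47, -0.017], [-0.271, 0.538, -0.798], [0.384, -0.7, -0.602]], 't': [483.886, 243.
[... 656 characters left out ...]

{'time_s': 0.7, 'joints': array([-1.40450796e+00,  5.27458964e-01,  1.43268770e+00,  4.81470086e-05,
        1.18140128e+00, -1.78509187e-01]), 'dq': array([ 0.00257702,  0.00049802, -0.00147707, -0.00169316,  0.00036843,
        0.00181742]), 'joint_efforts': array([-1.20041546e-03, -4.39868224e+01, -1.76950282e+01,  6.33585895e-02,
        5.03366673e-02,  7.11255950e-06]), 'ee_pos': array([ 211.28720146, -588.19042087,  222.57756248]), 'tcp_rot': array([2.24898124e-05, 9.85177668e-01, 1.71537057e-01, 2.21345315e-05]), 'wrist_force': array([-0.26950374,  1.29377456, -0.24762768]), 'ft_torque': array([-0.02982762, -0.00931611,  0.05154148]), 'grip_force': 0.0, 'opening': 86.91215735459795}
```

View pics/top0.png

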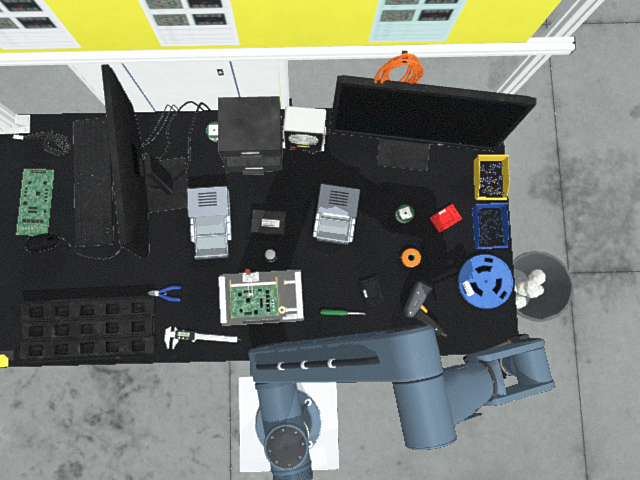

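View pics/side0.png

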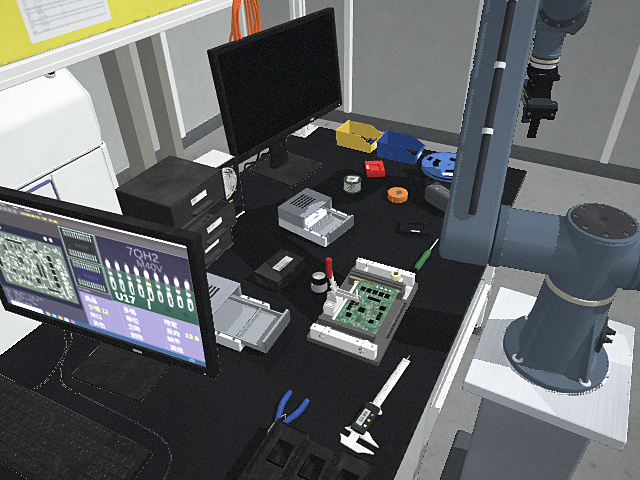

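The right station (top image about 337,214) has its tray in, with the nest plate under the hood, so it is A. The left station (about 210,222) has its empty tray part-way out, so it is B. The loupe is at (270,255).

```bash
cat > h.py <<'E'
import numpy as np,cv2
from workcell import monitor,camera,camera_model,outline_of
def ray(m,px,z):
    R=np.array(m["R"]);t=np.array(m["t"]);d=R.T@np.array([(px[0]-m["cx"])/m["fx"],(px[1]-m["cy"])/m["fy"],1]);c=-R.T@t
    return c+d*(z-c[2])/d[2]
def proj(m,X):
    c=np.atleast_2d(X)@np.array(m["R"]).T+np.array(m["t"]);return np.c_[m["fx"]*c[:,0]/c[:,2]+m["cx"],m["fy"]*c[:,1]/c[:,2]+m["cy"]]
E
python3 - <<'E'
from h import *
m=camera_model("top")
for n,p,z in[("A hood bl",(322,185),68),("A hood br",(358,188),68),("A lip l",(316,240),48),("A lip r",(350,243),48),
 ("B hood bl",(189,188),68),("B hood br",(228,188),68),("B lip l",(193,256),48),("B lip r",(229,256),48),("loupe",(270,255),20),("pcbtop",(260,270),60)]:
    print(n,ray(m,p,z).round())
w=camera_model("wrist");s=monitor.observe();c=-np.array(w["R"]).T@np.array(w["t"]);print("cam-tcp",c-s["ee_pos"],np.round(w["R"],3),w["fx"],w["cx"],w["cy"])
E
```

```text
A hood bl [ 767. -130.   68.]
A hood br [ 754. -248.   68.]
A lip l [ 587. -105.   48.]
A lip r [ 574. -217.   48.]
B hood bl [767. 308.  68.]
B hood br [764. 180.  68.]
B lip l [544. 299.  48.]
B lip r [541. 181.  48.]
loupe [544.  48.  20.]
pcbtop [492.  80.  60.]
cam-tcp [ 67.76001849  23.83457754 162.11271269] [[ 0.338 -0.941  0.   ]
 [-0.909 -0.327  0.259]
 [-0.244 -0.088 -0.966]] 400.2503370895798 313.8207731377931 237.53410313243333
```

```bash
python3 -m creep '[[[0,0,40,0,0,0,1],[0,0,80,0,0,0,0.5],[0,40,100,0,0,0,0],[0,90,100,0,0,0,0],[20,140,100,0,0,0,0]]]'
```

```text
time_s: 1.2
ee_pos: [228.7, -450.6, 323.4]
tcp_rot: [0.001, 0.985, 0.17, -0.0]
wrist_force: [0.5, -0.0, -0.3]
opening: 62.6
grip_force: 0.0
```

```bash
python3 -m creep '[[[35,30,0,0,0,-0.1,0],[70,60,0,0,0,-0.2,0],[105,90,0,0,0,-0.3,0],[140,120,0,0,0,-0.4,0],[175,145,0,0,0,-0.46,0]]]'; python3 -m creep '[[[40,30,-15,0,0,0,0],[80,60,-40,0,0,0,0],[120,90,-70,0,0,0,0],[160,120,-105,0,0,0,0],[185,140,-145,0,0,0,0]]]'; python3 -m creep '[[[0,0,0,0,0,0,0]]]'
python3 - <<'E'
from h import *
s=monitor.observe();print(s["ee_pos"],s["tcp_rot"])
m=camera_model("wrist");im=camera("wrist");cv2.imwrite("pics/w1.png",im[:,:,::-1])
for q in("lip_a","nest_plate","station_a"):
    for d in outline_of(q,"wrist")[:3]: print(q,round(d["conf"],2),d["extent"])
E
```

```text
time_s: 1.7
ee_pos: [405.9, -304.9, 322.9]
tcp_rot: [0.0, 0.998, -0.059, 0.0]
wrist_force: [1.0, -0.7, 0.1]
opening: 22.8
grip_force: 0.0
time_s: 2.2
ee_pos: [577.2, -177.7, 197.5]
tcp_rot: [0.001, 0.998, -0.057, 0.002]
wrist_force: [1.4, -0.4, -0.2]
opening: 0.5
grip_force: 0.0
time_s: 2.3
ee_pos: [574.2, -174.3, 191.8]
tcp_rot: [-0.003, 0.998, -0.055, -0.004]
wrist_force: [-1.4, 0.1, -0.2]
opening: 0.6
grip_force: 0.0
[ 574.20877558 -174.30641899  191.80605456] [-0.00255546  0.99845942 -0.05527882 -0.00406247]
lip_a 0.69 [227.3, 91.9, 369.5, 219.8]
nest_plate 0.49 [482.2, 367.0, 491.3, 390.1]
station_a 0.56 [201.5, 0.0, 400.9, 218.5]
```

View pics/w1.png

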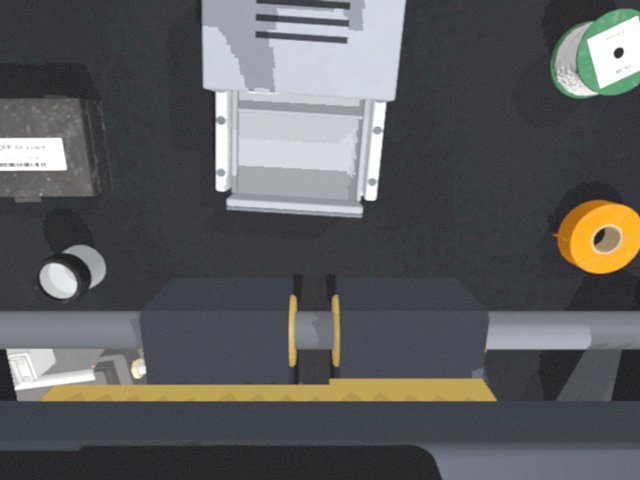

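The wrist picture shows A's lip from (229,202) to (362,211) and the hood front edge from (203,88) to (394,101). The bare tray floor lies between them and the loupe is at (70,270).

Run:
```python
from h import *
m=camera_model("wrist");im=cv2.imread("pics/w1.png")
P={}
for n,p,z in[("lip in l",(231,197),48),("lip in r",(362,205),48),("lip out l",(228,208),48),("lip out r",(361,216),48),("hood l",(203,88),68),("hood r",(394,101),68),("loupe",(85,268),0),("rib l",(236,105),28),("rib r",(362,114),28)]:
    P[n]=ray(m,p,z);print(n,P[n].round(1))
for a,b in(("lip in l","lip in r"),("lip out l","lip out r"),("hood l","hood r")):
    d=P[a]-P[b];print(a,np.hypot(d[0],d[1]).round(1),"yaw",np.arctan2(-d[0],d[1]).round(3),"mid",((P[a]+P[b])/2).round(1))
print(m["fx"],monitor.observe()["ee_pos"])
print(im[185:225,295].tolist())
cv2.imwrite("pics/w1c.png",cv2.resize(im[80:230,195:415],None,fx=3.5,fy=3.5,interpolation=cv2.INTER_CUBIC))
```

```text
lip in l [ 603.1 -117.7   48. ]
lip in r [ 584.9 -219.6   48. ]
lip out l [ 594.7 -113.8   48. ]
lip out r [ 576.1 -218.1   48. ]
hood l [ 682.7 -115.7   68. ]
hood r [ 659.1 -245.8   68. ]
loupe [545.4  42.5   0. ]
rib l [ 672.3 -129.4   28. ]
rib r [ 654.1 -227.8   28. ]
lip in l 103.5 yaw -0.177 mid [ 594.  -168.6   48. ]
lip out l 105.9 yaw -0.177 mid [ 585.4 -165.9   48. ]
hood l 132.2 yaw -0.18 mid [ 670.9 -180.8   68. ]
400.2503370895798 [ 574.4878292  -179.78313129  198.53537076]
[[175, 170, 164], [174, 168, 162], [174, 169, 165], [173, 170, 163], [174, 168, 162], [175, 173, 166], [174, 170, 163], [175, 170, 165], [175, 170, 163], [175, 170, 164], [174, 168, 162], [168, 163, 158], [155, 150, 144], [156, 149, 144], [157, 149, 144], [157, 150, 148], [155, 150, 147], [169, 162, 158], [196, 190, 186], [218, 214, 209], [224, 218, 213], [225, 219, 214], [227, 220, 216], [223, 217, 213], [202, 195, 191], [160, 152, 145], [162, 154, 148], [169, 160, 153], [150, 142, 134], [95, 85, 85], [58, 53, 56], [57, 49, 51], [57, 55, 57], [65, 58, 60], [59, 53, 51], [64, 61, 57], [60, 55, 54], [61, 53, 58], [54, 51, 53], [61, 53, 53]]
```

View pics/w1c.png

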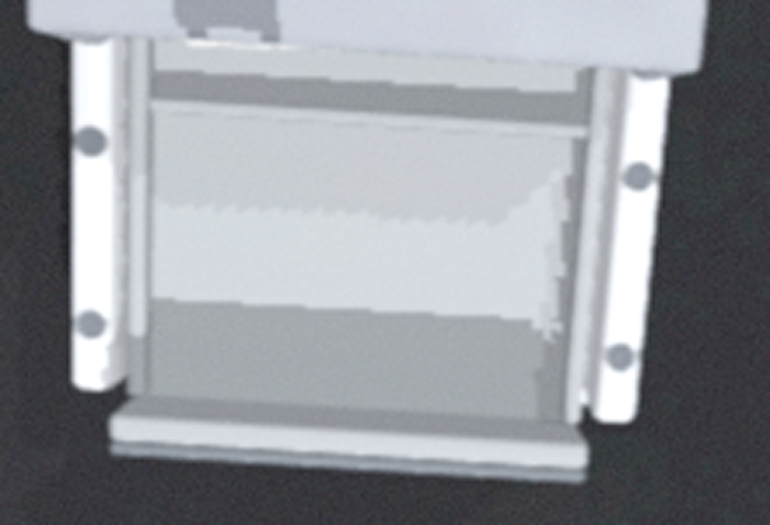

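The enlarged crop shows the lip's inner face (rows about 196-202), then its top face (202-213). The arm was still settling when that picture was taken, so I'll retake it at rest.

Run:
```python
from h import *
for i in range(3): im=camera("wrist")
s=monitor.observe();m=camera_model("wrist");im=camera("wrist")
print(s["ee_pos"].round(1),s["tcp_rot"].round(4),monitor.observe()["ee_pos"].round(1))
np.savez("w2.npz",im=im,**{k:np.array(v) for k,v in m.items()})
cv2.imwrite("pics/w2c.png",cv2.resize(im[60:230,195:415,::-1],None,fx=3.5,fy=3.5,interpolation=cv2.INTER_CUBIC))
```

```text
[ 574.5 -180.2  199.2] [ 7.000e-04  9.983e-01 -5.850e-02  1.400e-03] [ 574.4 -180.1  199. ]
```

View pics/w2c.png

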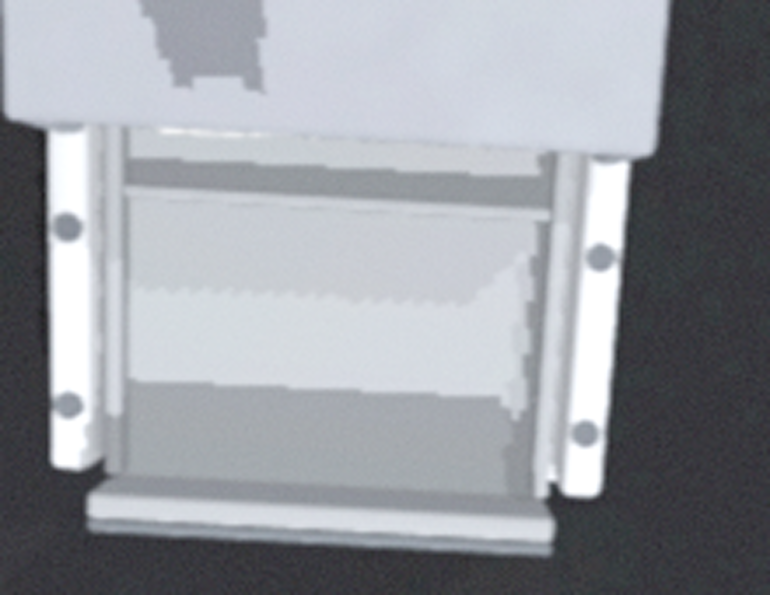

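At rest, the crop shows the lip top's inner edge from (90,492) to (553,517), its outer edge from (88,530) to (552,553), and the hood front from (5,120) to (655,156).

Run:
```python
from h import *
m=dict(np.load("w2.npz"));P={}
for n,p,z in[("in l",(90,492),48),("in r",(553,517),48),("out l",(88,530),48),("out r",(552,553),48),("hood l",(5,120),68),("hood r",(655,156),68),("rib l",(125,190),28),("rib r",(550,215),28)]:
    P[n]=ray(m,(p[0]/3.5+195,p[1]/3.5+60),z)
for k in("in","out","hood","rib"):
    a,b=P[k+" l"],P[k+" r"];d=a-b;print(k,np.hypot(d[0],d[1]).round(1),"yaw",np.arctan2(-d[0],d[1]).round(3),"mid",((a+b)/2).round(1))
```

```text
in 104.9 yaw -0.171 mid [ 592.4 -161.1   48. ]
out 105.8 yaw -0.167 mid [ 584.  -159.7   48. ]
hood 129.1 yaw -0.169 mid [ 668.6 -174.5   68. ]
rib 97.0 yaw -0.173 mid [ 657.8 -172.3   28. ]
```

```bash
python3 -m creep '[[[23,7,-20,0,0,-0.03,0],[45.5,14.4,-50,0,0,-0.053,0],[45.5,14.4,-85,0,0,-0.053,0],[45.5,14.4,-120,0,0,-0.053,0],[45.5,14.4,-130,0,0,-0.053,0]]]'; python3 -m creep '[[[0,0,0,0,0,0,0],[0,0,0,0,0,0,0],[0,0,0,0,0,0,0]]]'
python3 - <<'E'
from h import *
im=camera("wrist");cv2.imwrite("pics/w3.png",im[:,:,::-1])
E
```

```text
time_s: 3.2
ee_pos: [617.4, -163.9, 64.4]
tcp_rot: [-0.001, 0.996, -0.084, -0.003]
wrist_force: [-0.6, 0.4, -0.7]
opening: 0.5
grip_force: 0.0
time_s: 3.5
ee_pos: [621.4, -165.3, 69.7]
tcp_rot: [0.001, 0.996, -0.084, 0.002]
wrist_force: [0.1, -0.4, 0.6]
opening: 0.3
grip_force: 0.0
```

View pics/w3.png

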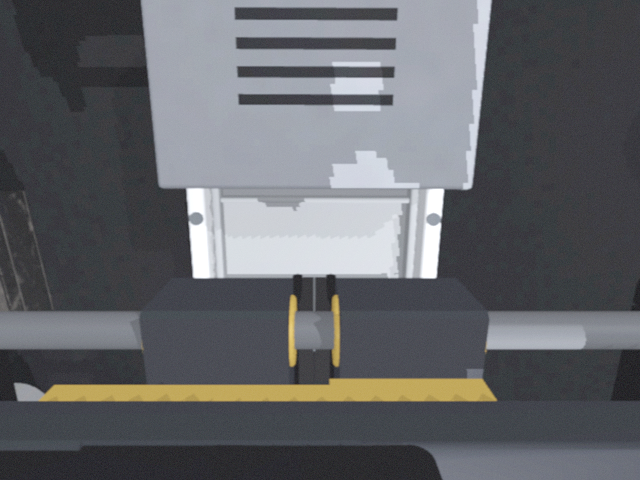

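The gripper sits centred over the tray (column 314), squared to the station and short of the rib and hood, so I'll lower it and pull.

```bash
python3 -m creep '[[[0,0,-15,0,0,0,0],[0,0,-28,0,0,0,0],[0,0,-38,0,0,0,0],[0,0,-42,0,0,0,0],[0,0,-42,0,0,0,0]]]' && python3 -m creep '[[[-3,0.5,0,0,0,0,0],[-7,1.2,0,0,0,0,0],[-11,1.9,0,0,0,0,0],[-14,2.4,0,0,0,0,0],[-17,2.9,0,0,0,0,0]]]'
```

```text
time_s: 4.05
ee_pos: [619.1, -164.0, 23.8]
tcp_rot: [-0.0, 0.996, -0.084, -0.001]
wrist_force: [-0.6, 0.8, 0.5]
opening: 0.6
grip_force: 0.0
time_s: 4.55
ee_pos: [602.7, -161.4, 25.6]
tcp_rot: [0.0, 0.996, -0.084, 0.0]
wrist_force: [0.4, -0.2, -0.1]
opening: -0.0
grip_force: 1.1
```

```bash
python3 -m creep '[[[-3,0.5,0,0,0,0,0],[-6,1,0,0,0,0,0],[-10,1.7,0,0,0,0,0],[-15,2.6,0,0,0,0,0],[-20,3.4,0,0,0,0,0]]]'; python3 -m creep '[[[-4.9,0.8,0,0,0,0,0],[-9.9,1.7,0,0,0,0,0],[-14.8,2.5,0,0,0,0,0],[-19.7,3.4,0,0,0,0,0],[-24.6,4.2,0,0,0,0,0]]]'
```

```text
time_s: 5.05
ee_pos: [583.0, -158.1, 25.6]
tcp_rot: [0.0, 0.996, -0.084, 0.001]
wrist_force: [3.1, 0.7, 3.1]
opening: 0.3
grip_force: 1.3
time_s: 5.55
ee_pos: [558.0, -153.9, 25.3]
tcp_rot: [0.0, 0.996, -0.084, 0.0]
wrist_force: [3.1, 1.3, 2.0]
opening: 0.4
grip_force: 1.2
```

```bash
python3 -m creep '[[[-4.9,0.8,0,0,0,0,0],[-9.9,1.7,0,0,0,0,0],[-14.8,2.5,0,0,0,0,0],[-19.7,3.4,0,0,0,0,0],[-24.6,4.2,0,0,0,0,0]]]'; python3 -m creep '[[[-4,0.7,0,0,0,0,0],[-7,1.2,0,0,0,0,0],[-10,1.7,0,0,0,0,0],[-12,2,0,0,0,0,0],[-14,2.4,0,0,0,0,0]]]';python3 -m creep '[[[-2,0.3,0,0,0,0,0],[-3,0.5,0,0,0,0,0],[-4,0.7,0,0,0,0,0]]]'
```

```text
time_s: 6.05
ee_pos: [533.4, -149.6, 25.3]
tcp_rot: [0.0, 0.996, -0.084, 0.0]
wrist_force: [2.4, -0.3, 2.6]
opening: 0.5
grip_force: 1.2
time_s: 6.55
ee_pos: [519.6, -147.2, 25.2]
tcp_rot: [-0.0, 0.996, -0.084, -0.0]
wrist_force: [2.1, -0.4, 1.2]
opening: 0.6
grip_force: 1.1
time_s: 6.85
ee_pos: [515.6, -146.5, 25.2]
tcp_rot: [-0.0, 0.996, -0.084, -0.0]
wrist_force: [2.4, 0.3, 0.8]
opening: 0.2
grip_force: 1.0
```

```bash
python3 -m creep '[[[-1,0.2,0,0,0,0,0],[-2,0.3,0,0,0,0,0],[-3,0.5,0,0,0,0,0]]]';python3 -m creep '[[[-1,0.2,0,0,0,0,0],[-2,0.3,0,0,0,0,0]]]'
```

```text
time_s: 7.15
ee_pos: [514.5, -146.4, 25.3]
tcp_rot: [0.0, 0.996, -0.084, 0.002]
wrist_force: [6.7, 2.4, -2.5]
opening: 0.3
grip_force: 3.4
time_s: 7.35
ee_pos: [514.5, -146.6, 25.5]
tcp_rot: [0.001, 0.996, -0.085, 0.004]
wrist_force: [10.2, 1.6, -4.6]
opening: 0.3
grip_force: 5.0
```

```bash
python3 -m creep '[[[6,-1,0,0,0,0,0],[14,-2.4,0,0,0,0,0],[14,-2.4,0,0,0,0,0],[14,-2.4,30,0,0,0,0],[14,-2.4,75,0,0,0,0]]]'; python3 -m creep '[[[0,0,45,0,0,0,0],[0,15,90,0,0,0,0],[0,50,105,0,0,0.05,0],[0,95,105,0,0,0.1,0],[0,143,105,0,0,0.15,0]]]';python3 -m creep '[[[0,48,0,0,0,0,0],[0,96,0,0,0,0,0],[0,144,0,0,0,0,0],[0,192,0,0,0,0,0],[0,230,0,0,0,0,0]]]';python3 -m creep '[[[0,10,0,0,0,0,0],[0,10,0,0,0,0,0],[0,10,0,0,0,0,0],[0,10,0,0,0,0,0],[0,10,0,0,0,0,0]]]'
python3 - <<'E'
from h import *
im=camera("wrist");im=camera("wrist");m=camera_model("wrist");print(monitor.observe()["ee_pos"]);im=camera("wrist");cv2.imwrite("pics/w4.png",im[:,:,::-1])
np.savez("w4.npz",**{k:np.array(v) for k,v in m.items()})
t=camera("top")[170:280,170:390,::-1];cv2.imwrite("pics/t4.png",cv2.resize(t,None,fx=3.5,fy=3.5,interpolation=cv2.INTER_CUBIC))
E
```

```text
time_s: 7.85
ee_pos: [521.7, -146.9, 98.4]
tcp_rot: [-0.002, 0.996, -0.084, -0.004]
wrist_force: [0.3, -0.0, 0.6]
opening: 0.2
grip_force: 0.0
time_s: 8.35
ee_pos: [524.1, -4.5, 206.1]
tcp_rot: [0.0, 1.0, -0.009, 0.0]
wrist_force: [-0.4, 0.6, -0.5]
opening: 0.6
grip_force: 0.0
time_s: 8.85
ee_pos: [523.2, 227.0, 204.9]
tcp_rot: [0.0, 1.0, -0.008, -0.001]
wrist_force: [1.1, -0.1, -0.0]
opening: 0.5
grip_force: 0.0
time_s: 9.35
ee_pos: [524.9, 233.2, 205.3]
tcp_rot: [0.0, 1.0, -0.01, -0.0]
wrist_force: [-0.3, -0.3, 0.0]
opening: 0.5
grip_force: 0.0
[524.95956469 233.64527645 205.35484451]
```

View pics/w4.png

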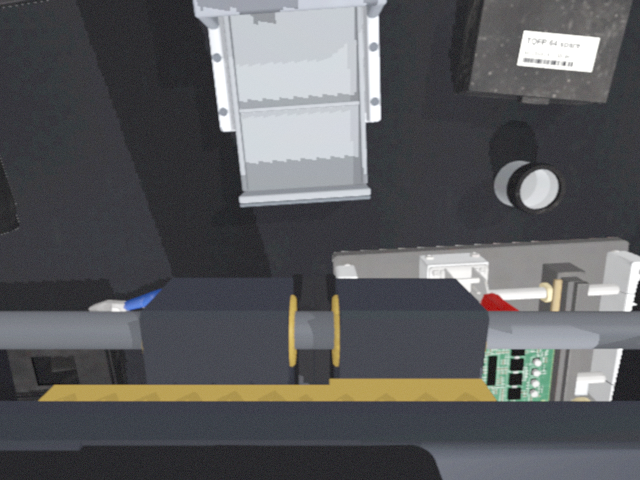

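View pics/t4.png

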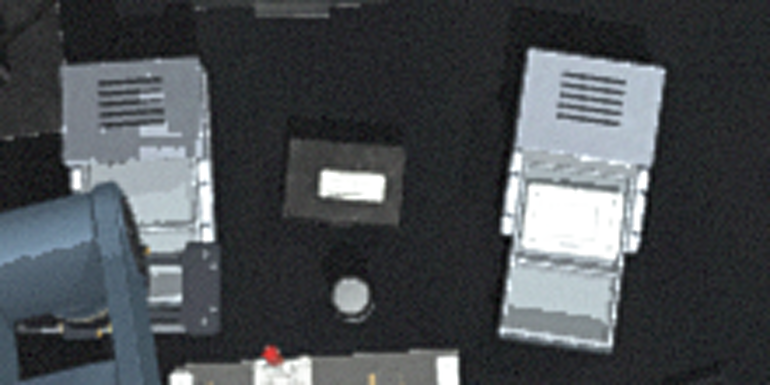

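The top view shows tray A out at its stop with the bright nest plate lying in it. In the wrist view, B's lip top runs from (240,196) to (369,189) on the inner edge and (240,205) to (370,197) on the outer. The fixture with the red lever stands at lower right.

Run:
```python
from h import *
m=dict(np.load("w4.npz"));T=camera_model("top");S=camera_model("side")
f=lambda p,z:ray(m,p,z)
for k,a,b,z in(("in",(240,195),(369,188),48),("out",(240,205),(370,197),48),("hood",(195,14),(383,3),68),("railfront",(227,131),(374,123),32)):
    a,b=f(a,z),f(b,z);d=a-b;print(k,np.hypot(d[0],d[1]).round(1),"yaw",np.arctan2(-d[0],d[1]).round(3),"mid",((a+b)/2).round(1))
print("fixture corner",f((335,250),20).round(),f((335,250),50).round())
# red lever top triangulate top (245+..)/side
A=[];bb=[]
for M,p in((T,(247.5,270)),(S,(328,259))):
    c=ray(M,p,0);d=ray(M,p,100)-c;d/=np.linalg.norm(d);Q=np.eye(3)-np.outer(d,d);A.append(Q);bb.append(Q@c)
print("red tip",np.linalg.lstsq(np.vstack(A),np.hstack(bb),rcond=None)[0].round())
```

```text
in 103.6 yaw 0.035 mid [549.4 240.6  48. ]
out 105.1 yaw 0.042 mid [541.7 240.4  48. ]
hood 126.5 yaw 0.033 mid [676.  247.4  68. ]
railfront 119.0 yaw 0.033 mid [599.4 242.9  32. ]
fixture corner [491. 215.  20.] [501. 216.  50.]
red tip [483. 111. 160.]
```

```bash
python3 -m creep '[[[-12,6,-20,0,0,0.03,0],[-12,6,-60,0,0,0.056,0],[-12,6,-95,0,0,0.056,0],[-12,6,-115,0,0,0.056,0],[-12,6,-120,0,0,0.056,0]]]';python3 -m creep '[[[0,0,0,0,0,0,0],[0,0,-20,0,0,0,0],[0,0,-40,0,0,0,0],[0,0,-52,0,0,0,0],[0,0,-58,0,0,0,0]]]'; python3 -m creep '[[[3,0,0,0,0,0,0],[6,0.2,0,0,0,0,0],[9,0.3,0,0,0,0,0],[12,0.4,0,0,0,0,0],[15,0.5,0,0,0,0,0]]]'
```

```text
time_s: 10.05
ee_pos: [511.0, 240.1, 82.8]
tcp_rot: [0.001, 1.0, 0.019, -0.003]
wrist_force: [0.4, 0.6, 0.4]
opening: 0.3
grip_force: 0.0
time_s: 10.55
ee_pos: [513.2, 240.9, 27.4]
tcp_rot: [-0.0, 1.0, 0.019, 0.0]
wrist_force: [-0.0, 0.0, -0.6]
opening: 0.7
grip_force: 0.0
time_s: 11.05
ee_pos: [528.3, 241.4, 27.8]
tcp_rot: [-0.0, 1.0, 0.019, 0.0]
wrist_force: [-0.3, 0.1, 0.4]
opening: 0.4
grip_force: 0.8
```

```bash
python3 -m creep '[[[5,0.2,0,0,0,0,0],[10,0.4,0,0,0,0,0],[15,0.6,0,0,0,0,0],[20,0.7,0,0,0,0,0],[25,0.9,0,0,0,0,0]]]';python3 -m creep '[[[5,0.2,0,0,0,0,0],[9,0.3,0,0,0,0,0],[12,0.4,0,0,0,0,0],[15,0.6,0,0,0,0,0],[18,0.7,0,0,0,0,0]]]'; python3 -m creep '[[[2,0,0,0,0,0,0],[4,0.1,0,0,0,0,0],[6,0.2,0,0,0,0,0]]]'
```

```text
time_s: 11.55
ee_pos: [553.0, 242.4, 27.2]
tcp_rot: [-0.0, 1.0, 0.019, -0.0]
wrist_force: [-2.7, 1.1, 0.6]
opening: 0.2
grip_force: 1.3
time_s: 12.05
ee_pos: [570.8, 243.0, 27.2]
tcp_rot: [-0.0, 1.0, 0.019, -0.0]
wrist_force: [-2.6, 0.6, 1.0]
opening: 0.3
grip_force: 1.1
time_s: 12.35
ee_pos: [576.7, 243.2, 27.2]
tcp_rot: [0.0, 1.0, 0.019, -0.0]
wrist_force: [-3.0, 1.9, 0.1]
opening: 0.6
grip_force: 1.1
```

```bash
python3 -m creep '[[[1,0,0,0,0,0,0],[2,0.1,0,0,0,0,0],[3,0.1,0,0,0,0,0]]]';python3 -m creep '[[[1,0,0,0,0,0,0],[2,0.1,0,0,0,0,0],[3,0.1,0,0,0,0,0]]]'
```

```text
time_s: 12.65
ee_pos: [577.1, 243.1, 27.2]
tcp_rot: [0.0, 1.0, 0.019, -0.003]
wrist_force: [-7.5, 1.4, 5.0]
opening: 0.1
grip_force: 3.9
time_s: 12.95
ee_pos: [577.1, 243.1, 27.1]
tcp_rot: [0.001, 1.0, 0.019, -0.006]
wrist_force: [-12.6, 1.9, 8.2]
opening: 0.5
grip_force: 6.1
```

```bash
python3 -m creep '[[[-5,-0.2,0,0,0,0,0],[-12,-0.4,0,0,0,0,0],[-20,-0.7,0,0,0,0,0],[-20,-0.7,0,0,0,0,0],[-20,-0.7,30,0,0,0,0]]]';python3 -m creep '[[[0,0,45,0,0,0,0],[0,0,90,0,0,0,0],[0,0,135,0,0,0,0],[0,0,150,0,0,0,0],[0,0,150,0,0,0,0]]]'; python3 -m creep '[[[0,-48,0,0,0,0,0],[0,-96,10,0,0,0,0],[0,-130,20,0,0,0,0],[0,-130,20,0,0,0,0],[0,-130,20,0,0,0,0]]]'
python3 - <<'E'
from h import *
im=camera("wrist");im=camera("wrist")
t=camera("top")[170:300,140:420,::-1];t=cv2.resize(t,None,fx=2.8,fy=2.8,interpolation=cv2.INTER_CUBIC)
S=camera("side")[170:370,190:460,::-1];cv2.imwrite("pics/t5.png",t)
cv2.imwrite("pics/s5.png",cv2.resize(S,None,fx=2.9,fy=2.9,interpolation=cv2.INTER_CUBIC))
E
```

```text
time_s: 13.45
ee_pos: [560.0, 241.7, 54.2]
tcp_rot: [0.001, 1.0, 0.019, -0.004]
wrist_force: [0.5, 0.6, 0.2]
opening: 0.3
grip_force: 0.0
time_s: 13.95
ee_pos: [565.5, 243.1, 211.1]
tcp_rot: [-0.001, 1.0, 0.019, 0.004]
wrist_force: [0.9, -0.1, 0.3]
opening: 0.2
grip_force: 0.0
time_s: 14.45
ee_pos: [562.3, 112.0, 225.9]
tcp_rot: [-0.0, 1.0, 0.018, -0.001]
wrist_force: [0.6, 0.3, -1.0]
opening: 0.4
grip_force: 0.0
```

View pics/t5.png

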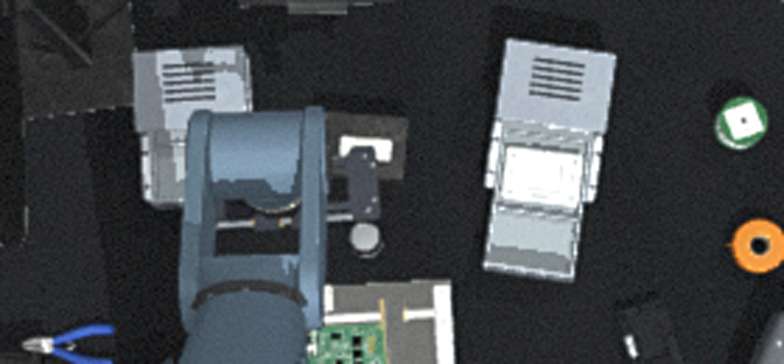

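View pics/s5.png

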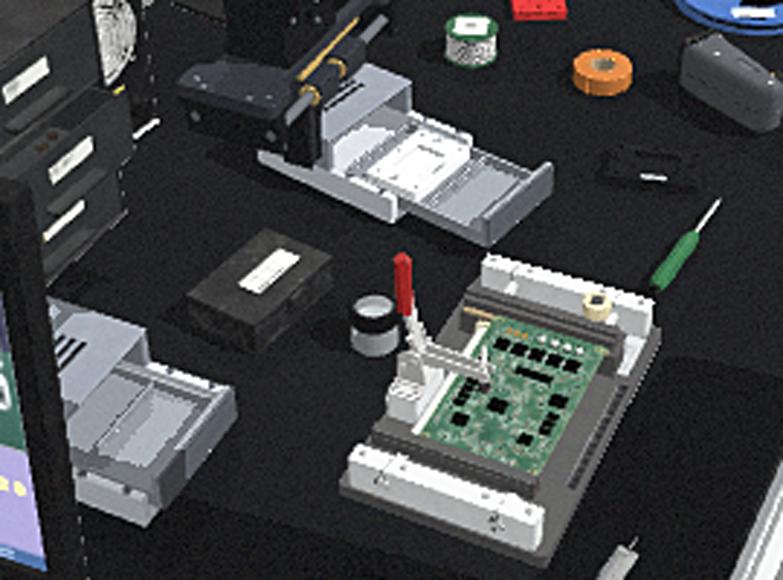

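Tray A is out at its stop with the plate lying flat in it (top crop about 540,175), and tray B is home with its lip level with the rail fronts. The loupe, spool, tape and cutters look undisturbed, and the gripper is in free air.

```bash
python3 -c "
from workcell import r
print(r.job_done())"
```

```text
the job is handed in; nothing more can be done
None
```

I drew tray A out to its stop with the nest plate riding in it, then pushed the empty tray B fully home, and handed the job in at about 15 s; the judge's result was not shown.

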